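# Lever open the guard and click the selector to its third stop

### The arm

A 6-joint arm with a two-finger parallel gripper is mounted at the origin on the work surface. World frame = base frame: x ahead of the robot, y to its left, z up, the work surface at z = 0. Lengths are in mm, angles in rad, forces in N, time in s.
With the tool pointing down it reaches from about 300 to 875 mm from the base axis. Payload 4.2 kg.
Tool frame: the origin (TCP) lies at the centre of the arm's flange, where the gripper is bolted on; the fingertips stand 173 mm ahead of it and the grasp point (between the pads) lies grasp_offset ahead of it (grasp_offset is the distance from the TCP to the grasp point, in mm); y points along the fingers, z is the direction in which the jaws open and shut, and the axes are right-handed (so a half turn about y gives the same grasp; the last joint's range is limited). The gripper opens to 85 mm and grips with 20 to 120 N. Pads are 22 mm wide; open, the fingers measure 114 mm over their backs; the gripper's body (76 mm by 85 mm) begins 54 mm behind the grasp point. The pads swing forward as they close: fully open they stand 13 mm farther back than shut.
Start: joints at [1.157, 0.32, 1.565, -0, 1.257, -0.02], TCP at [220.624, 530.988, 404.738] pointing down, gripper open.
Joint ranges: [-3.11, 3.11], [-0.84, 2.01], [0.21, 2.61], [-1.34, 4.49], [0.05, 2.63], [-2.56, 2.56]. Speed limits (rad/s): [2.57, 2.57, 3.14, 3.14, 3.14, 3.14].

### API

Orientations are given as a 3x3 rotation matrix whose columns are the frame's x, y, z axes.
In Python, from workcell import * gives the robot as it stands.
- The arm moves only by the tool send_rows, never from a script. Its argument "commands" is a list of rows, each a list of 3 entries, a list of its own where there are three numbers: the finger opening in mm, from 0 to 85.4, then the shift along the world's x, y, z in mm, then the turn about the world's z in degrees. A call has 1 to 10 rows; each row shifts and turns the commanded pose from where the row before left it; what a row does not reach is not made up. A row lasts 1/10 s, in which the tool goes at most 50 mm and 8.59 degrees, less where a joint would pass 70% of its speed; a pose out of reach is approached as far as the arm can. A call with a gripper value outside its range is refused whole. The fingers move at their own pace and stop on an object; "grip_force" is the grip in N (left out, the last holds). Time passes only in rows, so rows that do not move let the fingers close. It gives the time, the measured TCP pose, the force and the opening at its end, in the units of the state.
- observe(): the state, without advancing time (a new reading comes with each control period).
- get_image(name): name is "side" or "top" or "wrist"; returns the picture (420x560x3 uint8, red, green, blue); there is no depth.
- camera_info(name): a dict with "fov_y" (degrees; the focal length in pixels is half the picture's height over the tangent of half this angle, whatever the lens; pixels are square), "cx", "cy" (the principal point, pixels), "R" (3x3) and "t" (3): a world point X has camera coordinates R X + t; the wrist camera has in their place "hand_eye" (4x4, takes a point from camera to tool coordinates, whose origin is the TCP and whose axes are the tool frame's). Camera axes: x right, y down, z forward; pixel columns grow to the right and rows downward; lengths in mm; the calibration is good to about 2 mm. A picture is of the moment at which its call begins: read the wrist's pose just before it. camera_info takes no time and is no camera call.
- job_done(): hands the job in, once; it reports no verdict.
Trained networks look in the newest picture that a camera, given by its name, has taken for a name from the list of things; names that differ only in an ending like _2 or _b are one class to them, and where a whole thing is asked for, a point or a joint stands for the part that bears it (a point fixed in the world has none). Each returns a list of dicts, best first, with "conf" (0 to 1); they miss things now and then, are a little off and sometimes report something else, mostly with a low value. They report only what shows in the picture. A call takes as long as a camera call. They do not tell look-alikes from the thing itself.
- search_frame(camera, thing): "extent" ([left, top, width, height] in pixels, round what is visible of it).
- trace(camera, thing): "mask" (420x560 bool, what is visible of it) and "extent" ([left, top, width, height] in pixels, round what is visible of it).
- pinpoint(camera, thing): "location" ([column, row] in pixels: a listed point, or the origin of a listed thing).
The state is a dict: "clock": time; "joint_pos": joint angles; "qd": joint speeds; "joint_efforts": joint torques, N m; "tool_pos": TCP position; "eef_rot": TCP orientation; "force": force on the tool from outside, world axes, zero at the start; "moment": the same for the moment, N m; "gripper_width": finger opening in mm.
Only numpy, scipy, OpenCV 4.12 (cv2) and the standard library are available. Lean on these libraries where they do the work, as an engineer would, in place of code of your own. Each camera call takes 0.05 s, during which the arm holds its last target. There are 200 camera calls.

### The job

The white selector box on the bench has a clear orange-framed cover without a handle: lever its free edge up with the blade of the yellow pry tool (no fingers on the cover until the blade has raised it), swing the cover open to upright or beyond, and lay the pry tool back down flat on the bench. Then turn the black knob inside clockwise, counting the clicks, to its third stop and not past it. Finish while still gripping the knob there; do not let go of it, and leave the other things on the bench where they are.

Things in the scene. Friction and masses are not known exactly. Their poses are not given: they have to be found in the camera images.
- station: White selector box fixed to the bench, 170 x 170 mm, 75 mm high, open on top under its cover. Origin: centre of underside, z up. Walls 6 mm, inner floor 20 mm above the bench. Front is -x: wall there 66 mm high, leaving a gap 9.5 mm high, 158 mm wide under the cover's free edge. Hinge along the +x side. Knob axis at the centre (x = y = 0).
- gap (a point): Middle of the gap under the cover's free edge, on the outer front face of the box, 71 mm above the bench. Axes as the box: +x points into the box, z up.
- cover_edge (a point): Middle of the cover's free edge, at its underside.
- cover_hinge (a point): Middle of the cover's hinge axis (y), at the box's +x top edge, 75.5 mm above the bench, level with the cover's underside. Cover: clear panel, orange frame, 170 x 170 x 4 mm, 0.11 kg. Shut: axes as the box, cover reaches 170 mm to -x. Turns with the cover about +y: free edge up and over to +x. Stiff hinge: stays where left; about 1.5 N at the edge moves it.
- cover (a joint): Opening angle of the cover in rad: 0 shut (as at the start), 1.57 upright, 1.9 fully open (its stop).
- pry: Loose pry tool flat on the bench, 0.04 to 0.09 kg: yellow square handle 90 x 20 x 20 mm with a black band, steel blade 60 mm long, 16 mm wide, 2.5 mm thick. Origin under the handle's centre; +x along the blade. Blade at mid-height of the handle (10 mm above its underside), tip 105 mm ahead of the handle's centre.
- pry_grip (a point): Centre of the pry tool's handle, half-way up (10 mm above its underside); +x points along the blade. Grasp here across the 20 mm width.
- pry_tip (a point): Tip of the pry tool's blade, at mid-thickness.
- knob_grip (a point): Centre of the bar grip of the black knob, on its vertical axis, 57 mm above the bench. Bar 42 mm long along this point's x, 14 mm thick along y (grip across y), reaching from 34 to 64 mm above the bench, on a 44 mm disc; white line at the -x end. Turns clockwise from above (negative about z); at 0 its axes are the box's. Floor dots mark the stops, the third is green.
- knob (a joint): Knob angle in rad, growing clockwise from above. Starts between 0 and 0.24, before the first click. Spring detents: crests (clicks) at 0.40, 0.76, 1.12, 1.48; stops between them at 0.58 (first), 0.94 (second), 1.30 (third), 1.66 (fourth). Resists with about 0.2 N m just before a crest, then lets go into the stop; elsewhere about 0.02 N m.
- relay: Bystander: small clear relay 30 x 24 x 40 mm, loose.
- terminal: Bystander: grey terminal strip 70 x 24 x 22 mm, loose.
- contactor: Bystander: grey and black contactor 75 x 45 x 78 mm, loose.
- pushcap: Bystander: red mushroom push cap, 40 mm wide, 38 mm high, loose.
- meter: Bystander: yellow hand multimeter 150 x 75 x 45 mm, loose.
- driver: Bystander: screwdriver, loose.
Mind the look-alikes: they are no part of the job. Several things have the shape of the pry; the one meant has the colours described above.

How it is judged (in metres and radians):
On the way, in this order (a step that is already met when the one before it is completed fails the run):
1. the cover's edge has been raised by the blade of the pry tool (cover over 0.15 rad, carried by the tool) (value of joint cover above 0.15 rad and contact force between pry and cover above 0.1 N), for 0.1 s.
2. the cover is open to upright or beyond (over 1.4 rad) and the pry tool lies flat on the bench, let go (value of joint cover above 1.4 rad and height (world z) of pry_grip below 0.016 m and height (world z) of pry_tip below 0.02 m and contact force between the fingers and pry below 0.1 N), for 0.2 s.
3. the knob is gripped in its third stop (1.30 rad, within 0.12) (value of joint knob between 1.18 and 1.42 rad and contact force between the fingers and knob above 2 N), for 0.2 s.
At the end, for the whole second after the job is handed in: The knob rests in its third stop (1.30 rad, within 0.12) with the fingers still gripping it (over 2 N); the cover is open over 1.4 rad; the pry tool lies flat and still on the bench (all of step 3 and velocity of joint knob between -0.1 and 0.1 rad/s and value of joint cover above 1.4 rad and height (world z) of pry_grip below 0.016 m and height (world z) of pry_tip below 0.02 m and linear speed of pry below 0.02 m/s); the arm keeps its last pose, push and grip.
It fails at once if the knob is turned past the third stop (over the fourth crest, 1.48 rad) (value of joint knob above 1.48 rad).
It fails at once if the fingers push the cover while it is still down (under 0.12 rad) (contact force between the fingers and cover above 1 N and value of joint cover below 0.12 rad).
It fails at once if another thing on the bench is moved more than 25 mm (distance of any of relay, terminal, contactor, pushcap, meter, driver from where it was at the start of the episode above 0.025 m).
It also fails if it takes over 72 s, if anything falls off the work surface, if the arm or the gripper's body presses on something with over 40 N, if the wrist force passes 120 N, or if a joint passes its speed limit or range.

## Working session

There is one attempt and no reset: what is moved stays moved. The work goes in short steps, Python scripts to look and compute and a tool call to move; the robot and the scene stay as the last step left them, time stands still between calls to the robot, and variables do not carry over. Pictures are saved under pics/ and viewed, about 8 in all and at most 12, crops included, and the job is handed in when it is done.

Besides the shell and the picture viewer there is one more tool, called after "Call:" as name(argument=value, ...) on one line, values as JSON. send_rows: Moves the arm, as the interface text tells. Its arguments: {"type":"object","properties":{"commands":{"type":"array","items":{"type":"array"}},"grip_force":{"type":"number"}},"required":["commands"]}

```bash
mkdir -p pics
cat > h.py <<'E'
from workcell import *
import numpy as np, cv2
def save(name,fn,crop=None,k=1):
    im=get_image(name)
    if crop: x,y,w,h=crop; im=im[y:y+h,x:x+w]
    im=cv2.resize(im,None,fx=k,fy=k,interpolation=cv2.INTER_CUBIC)
    cv2.imwrite('pics/'+fn,im[:,:,::-1])
def cam(name,s=None):
    c=camera_info(name); f=210/np.tan(np.radians(c['fov_y']/2))
    if 'R' in c: R=np.array(c['R']);t=np.array(c['t'])
    else:
        s=s or observe(); H=np.array(c['hand_eye']); T=np.eye(4);T[:3,:3]=s['eef_rot'];T[:3,3]=s['tool_pos']
        M=np.linalg.inv(T@H);R=M[:3,:3];t=M[:3,3]
    return f,c['cx'],c['cy'],R,t
def ray(C,px):
    f,cx,cy,R,t=C; d=R.T@np.array([(px[0]-cx)/f,(px[1]-cy)/f,1]); return -R.T@t,d
def atz(C,px,z):
    o,d=ray(C,px); return o+d*(z-o[2])/d[2]
def proj(C,X):
    f,cx,cy,R,t=C; p=R@np.asarray(X,float)+t; return np.array([cx+f*p[0]/p[2],cy+f*p[1]/p[2]])
E
python3 - <<'E'
from h import *
np.set_printoptions(precision=3,suppress=True)
s=observe();print(s['tool_pos'],s['eef_rot'],s['clock'],s['gripper_width'])
for n in('side','top','wrist'):print(n,{k:v for k,v in camera_info(n).items()})
a=get_image('top');b=get_image('side')
cv2.imwrite('pics/a.png',cv2.resize(a,(800,600),interpolation=cv2.INTER_CUBIC)[:,:,::-1])
cv2.imwrite('pics/b.png',cv2.resize(b,(800,600),interpolation=cv2.INTER_CUBIC)[:,:,::-1])
C=cam('top')
for th,z in(('gap',71),('cover_hinge',75.5),('knob_grip',57),('pry_grip',10),('pry_tip',10),('station',0)):
  for n in('top','side'):
    for r in pinpoint(n,th)[:4]:print(th,n,round(r['conf'],2),r['location'],atz(cam(n),r['location'],z))
import workcell;print(workcell.__all__ if hasattr(workcell,'__all__') else '')
E
```

```text
[220.551 530.839 403.861] [[ 0.923 -0.001  0.384]
 [-0.384 -0.002  0.923]
 [-0.    -1.    -0.002]] 0.0 85.32621883245157
side {'fov_y': 52.27214493209709, 'cx': 283.44937601722245, 'cy': 209.19294041207377, 'R': array([[ 0.909, -0.417,  0.02 ],
       [-0.268, -0.619, -0.738],
       [ 0.32 ,  0.666, -0.674]]), 't': array([-508.604,  173.587, 1119.101])}
top {'fov_y': 46.70067979745332, 'cx': 282.5117003760363, 'cy': 211.6559854907049, 'R': array([[ 0.008, -1.   ,  0.019],
       [-0.994, -0.01 , -0.107],
       [ 0.107, -0.018, -0.994]]), 't': array([ -69.01 ,  568.92 , 1270.055])}
wrist {'fov_y': 71.63708862769116, 'cx': 278.2083102403358, 'cy': 210.62021447050034, 'hand_eye': array([[  0.001,   0.957,   0.29 , -73.24 ],
       [  0.001,  -0.29 ,   0.957,  30.576],
       [  1.   ,  -0.001,  -0.001,  -0.185],
       [  0.   ,   0.   ,   0.   ,   1.   ]])}
gap top 0.83 [239.4, 205.6] [579.897  48.648  71.   ]
gap side 0.9 [280.9, 189.4] [570.305  44.764  71.   ]
gap side 0.62 [343.4, 217.9] [ 679.48  -137.774   71.   ]
gap side 0.5 [312.8, 292.4] [ 482.915 -329.5     71.   ]
cover_h
[... 562 characters left out ...]
 0.67 [227.1, 230.6] [381.803   3.279  10.   ]
pry_tip top 0.94 [391.0, 159.9] [ 718.573 -362.984   10.   ]
pry_tip top 0.93 [219.9, 292.5] [353.486 100.809  10.   ]
pry_tip top 0.63 [287.8, 287.9] [366.858 -80.107  10.   ]
pry_tip top 0.59 [322.0, 232.6] [ 515.76  -171.859   10.   ]
pry_tip side 0.97 [401.7, 286.3] [ 726.14  -366.356   10.   ]
pry_tip side 0.93 [294.7, 260.2] [ 512.094 -176.351   10.   ]
pry_tip side 0.91 [233.8, 253.3] [369.869 -86.912  10.   ]
pry_tip side 0.7 [203.7, 214.4] [340.042  96.051  10.   ]
station top 0.79 [214.7, 208.1] [580.821 120.989   0.   ]
station top 0.69 [104.0, 253.4] [454.939 415.833   0.   ]
station side 0.68 [270.8, 193.4] [568.383 116.581   0.   ]
```

View pics/a.png

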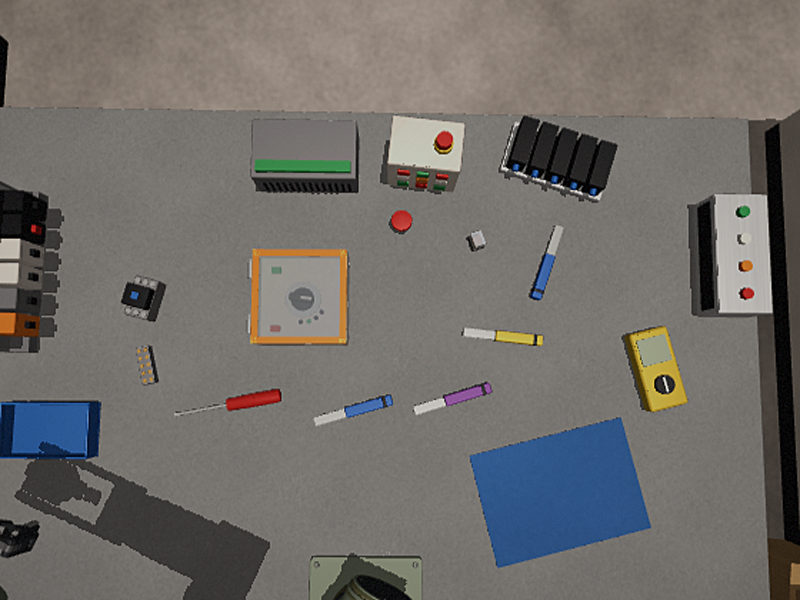

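View pics/b.png

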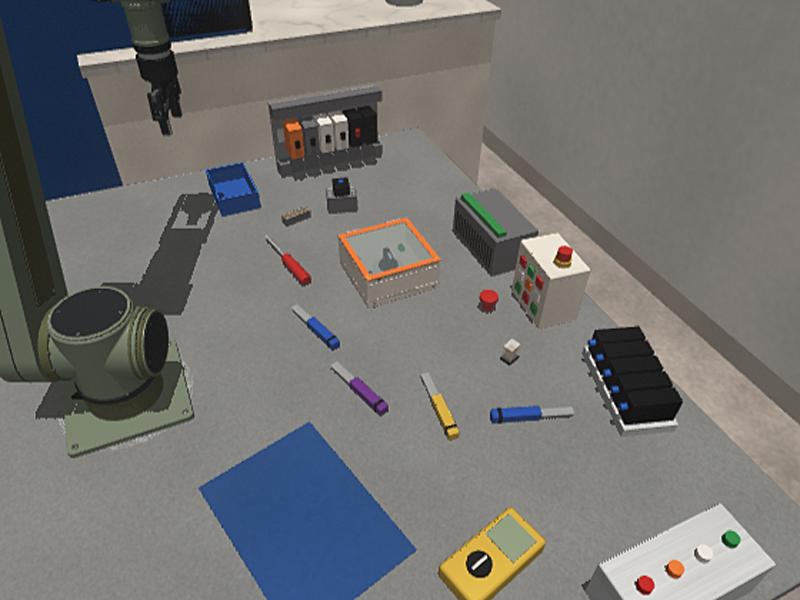

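Top view (800 px): the shapes like the pry are blue (354,407), purple (453,399), blue (546,262) and yellow with a black band (503,337). The yellow one fits the description. The box spans about (250–347, 250–345), and its front faces -y. Next I'll measure both and confirm with a crop.

Run:
```python
from h import *
np.set_printoptions(precision=3,suppress=True)
import workcell
print([n for n in dir(workcell) if not n.startswith('__')], getattr(workcell,'grasp_offset',None))
im=get_image('top');C=cam('top');hsv=cv2.cvtColor(im,cv2.COLOR_RGB2HSV)
def blob(lo,hi,box):
    m=cv2.inRange(hsv,lo,hi);k=np.zeros_like(m);x,y,w,h=box;k[y:y+h,x:x+w]=m[y:y+h,x:x+w]
    return k
o=blob((8,150,120),(20,255,255),(165,165,90,85))
q=cv2.boxPoints(cv2.minAreaRect(cv2.findNonZero(o)));print('frame',[atz(C,p,79.5)[:2] for p in q])
y=blob((21,120,100),(35,255,255),(315,215,75,40))
pts=cv2.findNonZero(y);r=cv2.minAreaRect(pts);print('handle',r,[atz(C,p,20)[:2] for p in cv2.boxPoints(r)])
for n in('top','side'):
  for w,X in(('grip',(512,-285,10)),('tip',(514,-174,10))):print(n,w,proj(cam(n),X))
cv2.imwrite('pics/c.png',cv2.resize(im[150:300,150:400],None,fx=3.2,fy=3.2,interpolation=cv2.INTER_CUBIC)[:,:,::-1])
```

```text
['PlanningError', 'camera_info', 'get_image', 'grasp_offset', 'job_done', 'observe', 'pinpoint', 'search_frame', 'trace'] 154.70000000000002
frame [array([491.62 , 211.073]), array([661.091, 212.286]), array([658.798,  40.806]), array([488.976,  42.07 ])]
handle ((363.0821533203125, 236.21917724609375), (32.661651611328125, 7.432620048522949), 6.009006023406982) [array([ 500.611, -236.717]), array([ 520.542, -238.944]), array([ 512.114, -326.672]), array([ 492.186, -324.298])]
top grip [363.616 234.361]
top tip [322.789 233.256]
side grip [313.262 290.092]
side tip [294.956 259.38 ]
```

View pics/c.png

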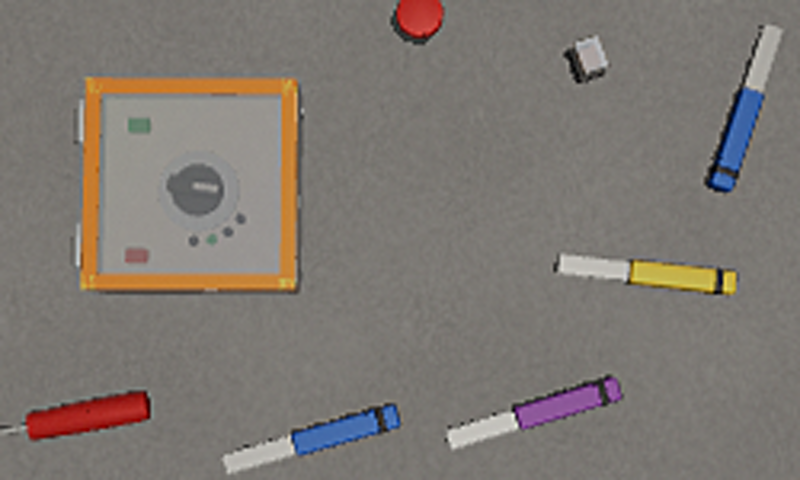

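The crop confirms the target: yellow handle with a black band, crop (685,277), blade towards the box. I'm moving above it with the jaws across the handle.

Call:
send_rows(commands=[[85,[16,-45,0],-7.3],[85,[16,-45,0],-7.3],[85,[16,-45,0],-7.3],[85,[16,-45,0],-7.3],[85,[16,-45,0],-7.3],[85,[16,-45,0],-7.3],[85,[16,-45,0],-7.3],[85,[16,-45,0],-7.3],[85,[16,-45,0],-7.3],[85,[16,-45,0],-7.2]])

```text
clock: 1.75
tool_pos: [380.7, 79.1, 405.2]
eef_rot: [[-0.1, 0.001, 0.995], [-0.995, 0.0, -0.1], [-0.0, -1.0, 0.001]]
force: [1.4, 1.2, -0.7]
gripper_width: 85.3
```

Call:
send_rows(commands=[[85,[16,-45,0],0],[85,[16,-45,0],0],[85,[16,-45,0],0],[85,[16,-45,0],0],[85,[16,-45,0],0],[85,[16,-45,0],0],[85,[16,-45,0],0],[85,[14,-40,-40],0],[60,[0,0,-50],0],[60,[0,0,-40],0]])

```text
clock: 2.75
tool_pos: [504.3, -269.5, 278.1]
eef_rot: [[-0.097, -0.001, 0.995], [-0.995, 0.0, -0.097], [-0.0, -1.0, -0.001]]
force: [-0.2, 0.5, -0.7]
gripper_width: 60.4
```

Call:
send_rows(commands=[[50,[0,0,0],0],[50,[0,0,0],0],[50,[0,0,0],0]])

```text
clock: 3.05
tool_pos: [505.6, -268.6, 283.1]
eef_rot: [[-0.095, 0.005, 0.995], [-0.995, -0.003, -0.095], [0.002, -1.0, 0.005]]
force: [-0.4, -0.0, -0.3]
gripper_width: 49.8
```

```bash
cat > pryw.py <<'E'
from h import *
np.set_printoptions(precision=2,suppress=True)
s=observe();C=cam('wrist',s);im=get_image('wrist')
print(s['clock'],s['tool_pos'],s['force'],s['gripper_width'],'jaw deg',np.degrees(np.arctan2(s['eef_rot'][1][2],s['eef_rot'][0][2])))
hsv=cv2.cvtColor(im,cv2.COLOR_RGB2HSV);m=cv2.inRange(hsv,(21,110,80),(35,255,255))
n,l,st,_=cv2.connectedComponentsWithStats(m);i=1+np.argmax(st[1:,4]);print(st[i])
r=cv2.minAreaRect(cv2.findNonZero((l==i).astype(np.uint8)))
print([atz(C,p,20)[:2] for p in cv2.boxPoints(r)])
for n in('pry_grip','pry_tip'):
  for d in pinpoint('wrist',n)[:2]:print(n,d['conf'],d['location'],atz(C,d['location'],10)[:2])
cv2.imwrite('pics/d.png',im[:,:,::-1])
E
python3 pryw.py
```

```text
3.05 [ 505.6 -268.6  283.1] [-0.45 -0.   -0.3 ] 49.83468285133056 jaw deg -5.435865291483694
[ 267  176   25   85 1880]
[array([ 501.19, -236.49]), array([ 520.44, -238.36]), array([ 514.23, -312.75]), array([ 493.2 , -310.66])]
pry_grip 0.91 [277.8, 226.8] [ 505.34 -284.31]
pry_grip 0.75 [411.5, 265.6] [ 624.96 -334.49]
pry_tip 0.95 [282.5, 102.8] [ 518.94 -181.96]
pry_tip 0.72 [518.6, 281.7] [ 726.65 -361.54]
```

View pics/d.png

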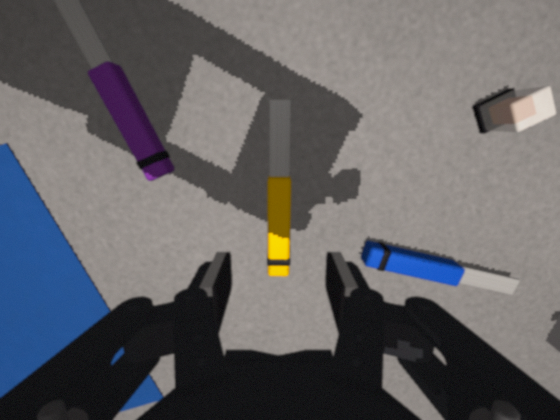

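The wrist view shows the yellow handle at (279,225), centred between the open fingers and aligned with them. Nothing is in the way, so I'm descending to grip.

Call:
send_rows(commands=[[50,[2,-5,-40],0],[50,[0,0,-35],0],[50,[0,0,-20],0],[50,[0,0,-8],0],[50,[0,0,-3],0],[50,[0,0,0],0],[50,[0,0,0],0]])

```text
clock: 3.9
tool_pos: [507.2, -273.6, 175.9]
eef_rot: [[-0.095, 0.003, 0.995], [-0.995, -0.001, -0.095], [0.001, -1.0, 0.003]]
force: [0.2, 0.6, 0.4]
gripper_width: 50.2
```

Call:
send_rows(commands=[[10,[0,0,0],0],[10,[0,0,0],0],[10,[0,0,0],0],[10,[0,0,0],0],[10,[0,0,0],0],[10,[0,0,0],0],[10,[0,0,0],0],[10,[0,0,0],0]], grip_force=100)

```text
clock: 4.7
tool_pos: [506.9, -273.5, 175.6]
eef_rot: [[-0.095, 0.002, 0.995], [-0.995, -0.001, -0.095], [0.001, -1.0, 0.002]]
force: [-1.0, -0.4, 5.1]
gripper_width: 17.9
```

Call:
send_rows(commands=[[10,[0,0,10],0],[10,[0,0,25],0],[10,[0,0,26],0],[10,[10,30,0],1],[10,[10,30,0],1],[10,[10,30,0],1],[10,[12,35,0],1],[10,[13,35,0],0.9],[10,[12,30,0],0],[10,[0,11,0],0]])

```text
clock: 5.7
tool_pos: [574.7, -69.9, 236.0]
eef_rot: [[-0.007, 0.002, 1.0], [-1.0, 0.0, -0.007], [-0.0, -1.0, 0.002]]
force: [-0.6, -1.6, -0.6]
gripper_width: 17.7
```

Call:
send_rows(commands=[[10,[0,0,0],0],[10,[0,0,0],0],[10,[0,0,0],0]])

```text
clock: 6.0
tool_pos: [573.2, -73.5, 235.5]
eef_rot: [[-0.011, -0.0, 1.0], [-1.0, -0.0, -0.011], [0.0, -1.0, -0.0]]
force: [-1.0, 0.6, -0.8]
gripper_width: 17.4
```

Run:
```python
from h import *
np.set_printoptions(precision=2,suppress=True)
s=observe();Cw=cam('wrist',s);iw=get_image('wrist')
print(s['clock'],s['tool_pos'],s['force'],'jaw',np.degrees(np.arctan2(s['eef_rot'][1][2],s['eef_rot'][0][2])))
im=get_image('side');C=cam('side')
for n,c,CC in(('pry_tip','side',C),('pry_tip','wrist',Cw),('gap','side',C),('gap','wrist',Cw),('pry_grip','side',C)):
  for d in pinpoint(c,n)[:2]:print(n,c,d['conf'],d['location'],atz(CC,d['location'],71))
tip=s['tool_pos']+np.array([0,97,0]);tip[2]=71
print('expected tip',tip,proj(C,tip),proj(Cw,tip))
a=cv2.resize(im[130:290,180:380],None,fx=2,fy=2,interpolation=cv2.INTER_CUBIC)
b=iw[:320,80:480]
cv2.imwrite('pics/e.png',np.hstack([a,b])[:,:,::-1])
```

```text
6.0 [573.22 -73.54 235.5 ] [-0.97  0.6  -0.81] jaw -0.6386424124673009
pry_tip side 0.71 [301.6, 217.6] [572.6  -90.06  71.  ]
pry_tip side 0.68 [231.7, 254.4] [ 348.55 -141.     71.  ]
pry_tip wrist 0.65 [279.2, 64.6] [575.    22.81  71.  ]
gap side 0.59 [282.5, 190.4] [572.77  38.62  71.  ]
gap wrist 0.7 [276.9, 20.0] [574.26  39.05  71.  ]
pry_grip side 0.92 [358.9, 287.4] [ 590.38 -361.     71.  ]
pry_grip side 0.86 [259.6, 277.2] [ 385.65 -237.38   71.  ]
expected tip [573.22  23.46  71.  ] [284.76 193.37] [274.92  62.93]
```

View pics/e.png

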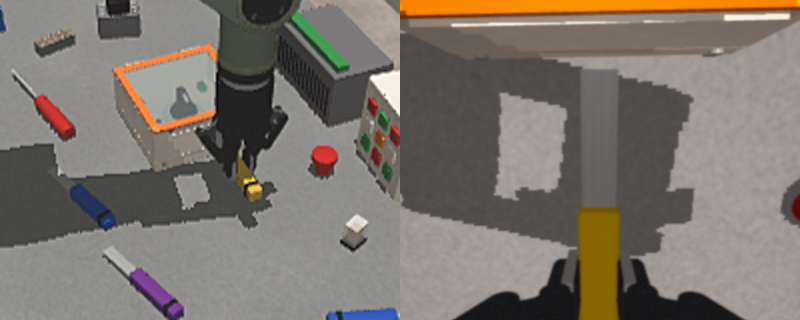

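The wrist view shows the blade straight, tip at about (279,67), pointing at the gap, height about 70 mm. I'm inserting slowly.

Call:
send_rows(commands=[[10,[0,5,1],0],[10,[0,6,0],0],[10,[0,5,0],0],[10,[0,4,0],0],[10,[0,4,0],0],[10,[0,4,0],0]])

```text
clock: 6.95
tool_pos: [573.6, -43.8, 236.4]
eef_rot: [[-0.01, 0.0, 1.0], [-1.0, -0.0, -0.01], [0.0, -1.0, 0.0]]
force: [0.2, -1.0, 0.1]
gripper_width: 18.1
```

Call:
send_rows(commands=[[10,[0,5,0],0],[10,[0,5,0],0],[10,[0,5,0],0],[10,[0,0,0],0],[10,[0,0,0],0]])

```text
clock: 7.45
tool_pos: [573.6, -29.2, 236.4]
eef_rot: [[-0.009, 0.0, 1.0], [-1.0, -0.0, -0.009], [0.0, -1.0, 0.0]]
force: [-1.3, -0.1, -0.8]
gripper_width: 17.7
```

Run:
```python
from h import *
s=observe();print(s['tool_pos'],s['force'],s['moment']);save('wrist','f.png',(80,0,400,320),1.5)
```

```text
[573.64449044 -29.19825825 236.39718949] [-1.26896617 -0.10496426 -0.75999354] [ 0.01832261  0.02284183 -0.01907702]
```

View pics/f.png

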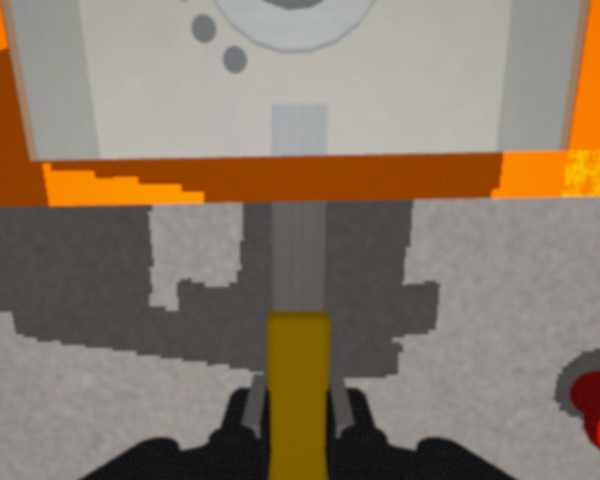

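The blade is about 26 mm under the cover: its tip shows through the clear panel at (300,105). Lifting.

Call:
send_rows(commands=[[10,[0,0,5],0],[10,[0,1,6],0],[10,[0,1,7],0],[10,[0,1,7],0],[10,[0,1,7],0],[10,[0,2,7],0],[10,[0,2,7],0],[10,[0,2,7],0],[10,[0,2,7],0],[10,[0,0,0],0]])

```text
clock: 8.5
tool_pos: [573.9, -16.9, 297.7]
eef_rot: [[-0.01, 0.002, 1.0], [-1.0, 0.0, -0.01], [-0.0, -1.0, 0.002]]
force: [0.7, -0.5, -1.4]
gripper_width: 17.6
```

Run:
```python
from h import *
s=observe();print(s['tool_pos'],s['force'],s['moment'])
iw=get_image('wrist');b=get_image('side')
cv2.imwrite('pics/g.png',np.hstack([iw[:320,80:480],cv2.resize(b[90:250,180:380],None,fx=2,fy=2,interpolation=cv2.INTER_CUBIC)])[:,:,::-1])
```

```text
[573.94396792 -16.8889654  297.65893271] [ 0.66650583 -0.49445514 -1.37889686] [ 0.00083567  0.00802687 -0.00627968]
```

View pics/g.png

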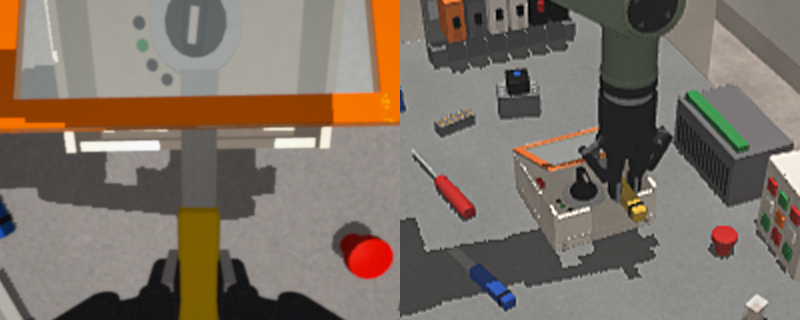

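The cover is up by about 0.4 rad and rests on the blade (side view, orange frame at (555,150)). Continuing along the arc.

Call:
send_rows(commands=[[10,[0,4,8],0],[10,[0,5,8],0],[10,[0,5,8],0],[10,[0,6,7],0],[10,[0,6,7],0],[10,[0,7,7],0],[10,[0,7,6],0],[10,[0,8,6],0],[10,[0,8,6],0],[10,[0,8,5],0]])

```text
clock: 9.6
tool_pos: [573.6, 47.5, 364.8]
eef_rot: [[-0.01, 0.0, 1.0], [-1.0, 0.0, -0.01], [-0.0, -1.0, 0.0]]
force: [-0.3, -0.4, -2.2]
gripper_width: 18.0
```

Call:
send_rows(commands=[[10,[0,9,4],0],[10,[0,9,4],0],[10,[0,9,3],0],[10,[0,9,2],0],[10,[0,9,2],0],[10,[0,10,1],0],[10,[0,10,1],0],[10,[0,10,0],0],[10,[0,10,0],0],[10,[0,10,-1],0]])

```text
clock: 10.6
tool_pos: [573.7, 142.6, 380.4]
eef_rot: [[-0.01, 0.0, 1.0], [-1.0, 0.0, -0.01], [-0.0, -1.0, 0.0]]
force: [-0.3, -0.4, -0.6]
gripper_width: 17.6
```

Call:
send_rows(commands=[[10,[0,7,-1],0],[10,[0,7,-1],0],[10,[0,0,0],0]])

```text
clock: 10.9
tool_pos: [573.6, 156.6, 378.2]
eef_rot: [[-0.009, -0.0, 1.0], [-1.0, 0.001, -0.009], [-0.001, -1.0, -0.0]]
force: [0.2, 0.3, -0.8]
gripper_width: 18.0
```

Run:
```python
from h import *
s=observe();print(s['tool_pos'],s['force'],s['moment'],s['gripper_width'])
iw=get_image('top');b=get_image('side')
cv2.imwrite('pics/i.png',np.hstack([cv2.resize(iw[130:290,130:330],None,fx=2,fy=2),cv2.resize(b[60:220,180:380],None,fx=2,fy=2,interpolation=cv2.INTER_CUBIC)])[:,:,::-1])
```

```text
[573.62236254 156.61833582 378.17760147] [ 0.16075397  0.2810259  -0.756103  ] [-0.01520049 -0.02956898  0.01047645] 18.009764106724102
```

View pics/i.png

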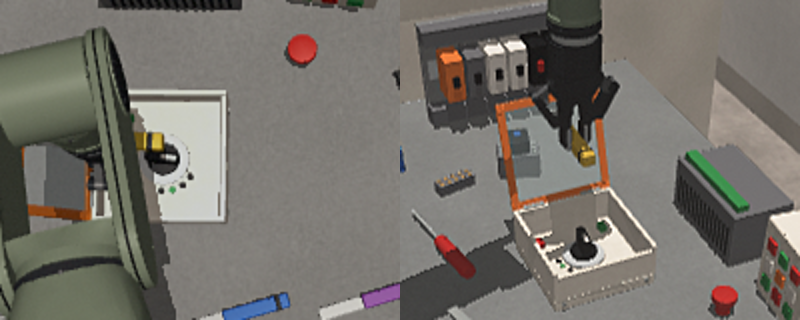

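The cover is open past upright, about 1.87 rad by tip geometry (side view, frame at (550,150)). I'm backing off and returning the pry to where it lay.

Call:
send_rows(commands=[[10,[0,-20,0],0],[10,[0,-40,0],0],[10,[0,-45,0],0],[10,[-7,-45,0],-0.8],[10,[-10,-45,0],-1],[10,[-10,-45,0],-1],[10,[-10,-45,0],-1],[10,[-10,-45,-20],-1],[10,[-10,-45,-40],0],[10,[-10,-45,-40],0]])

```text
clock: 12.0
tool_pos: [509.6, -249.9, 293.0]
eef_rot: [[-0.095, 0.003, 0.995], [-0.995, -0.001, -0.095], [0.001, -1.0, 0.003]]
force: [0.4, -0.9, -1.3]
gripper_width: 17.6
```

Call:
send_rows(commands=[[10,[0,-10,-40],0],[10,[0,0,-30],0],[10,[0,0,-15],0],[10,[0,0,-7],0],[10,[0,0,0],0],[10,[0,0,0],0]])

```text
clock: 12.6
tool_pos: [510.8, -258.0, 202.0]
eef_rot: [[-0.093, 0.002, 0.996], [-0.996, -0.001, -0.093], [0.001, -1.0, 0.002]]
force: [-0.8, 0.5, -0.5]
gripper_width: 17.6
```

Call:
send_rows(commands=[[10,[0,-10,-12],0],[10,[0,0,-8],0],[10,[0,0,-4],0],[10,[0,0,-1],0],[10,[0,0,0],0],[10,[0,0,0],0]])

```text
clock: 13.2
tool_pos: [510.4, -267.7, 176.0]
eef_rot: [[-0.093, 0.0, 0.996], [-0.996, 0.0, -0.093], [-0.0, -1.0, 0.0]]
force: [-0.2, 0.5, -0.8]
gripper_width: 17.9
```

Call:
send_rows(commands=[[10,[0,0,-0.5],0],[10,[0,0,0],0],[30,[0,0,0],0],[40,[0,0,0],0],[40,[0,0,0],0],[40,[0,0,0],0],[40,[0,0,0],0],[40,[0,0,20],0],[40,[0,0,40],0],[40,[0,0,45],0]])

```text
clock: 14.2
tool_pos: [509.9, -267.6, 280.4]
eef_rot: [[-0.093, -0.003, 0.996], [-0.996, 0.002, -0.093], [-0.001, -1.0, -0.003]]
force: [1.5, 0.0, 0.0]
gripper_width: 40.0
```

Call:
send_rows(commands=[[40,[0,0,45],0],[40,[0,0,45],0],[40,[10,40,0],0],[40,[10,40,0],0],[40,[10,40,0],0],[40,[10,40,0],0],[40,[10,40,0],0],[40,[10,40,0],0],[40,[0,40,0],0],[40,[0,0,0],0]])

```text
clock: 15.2
tool_pos: [570.2, 16.1, 370.3]
eef_rot: [[-0.088, -0.0, 0.996], [-0.996, 0.002, -0.088], [-0.002, -1.0, -0.0]]
force: [-0.0, -0.8, 0.1]
gripper_width: 39.7
```

Run:
```python
from h import *
np.set_printoptions(precision=2,suppress=True)
s=observe();C=cam('wrist',s);im=get_image('wrist');print(s['clock'],s['tool_pos'],s['force'],s['gripper_width'])
for c in('wrist','side'):
  if c=='side':b=get_image(c)
  CC=C if c=='wrist' else cam(c)
  for n,z in(('knob_grip',57),('pry_grip',10),('pry_tip',10)):
    for d in pinpoint(c,n)[:4]:print(c,n,d['conf'],d['location'],atz(CC,d['location'],z)[:2])
cv2.imwrite('pics/j.png',np.hstack([im[:320,80:480],cv2.resize(b[60:380,180:580],None,fx=1,fy=1)])[:,:,::-1])
```

```text
15.2 [570.21  16.11 370.34] [-0.04 -0.83  0.06] 39.746359443625565
wrist knob_grip 0.58 [269.1, 82.7] [571.95 124.43]
wrist pry_grip 0.74 [117.7, 218.2] [376.5   -1.92]
wrist pry_grip 0.65 [168.9, 344.7] [ 401.22 -187.86]
wrist pry_tip 0.63 [129.8, 282.1] [370.59 -87.7 ]
wrist pry_tip 0.49 [253.4, 330.4] [ 519.56 -175.01]
side knob_grip 0.53 [199.4, 182.2] [360.28 191.34]
side knob_grip 0.43 [273.7, 179.8] [576.14 111.65]
side pry_grip 0.9 [360.9, 290.1] [ 623.17 -334.06]
side pry_grip 0.84 [226.3, 233.8] [375.47  -8.03]
side pry_grip 0.74 [259.5, 276.5] [ 403.76 -189.69]
side pry_grip 0.62 [313.0, 287.2] [ 515.6  -276.67]
side pry_tip 0.8 [234.3, 255.2] [368.77 -93.97]
side pry_tip 0.7 [399.8, 284.8] [ 724.52 -360.4 ]
side pry_tip 0.68 [293.4, 255.4] [ 516.33 -159.39]
side pry_tip 0.64 [204.2, 214.5] [341.28  95.03]
```

View pics/j.png

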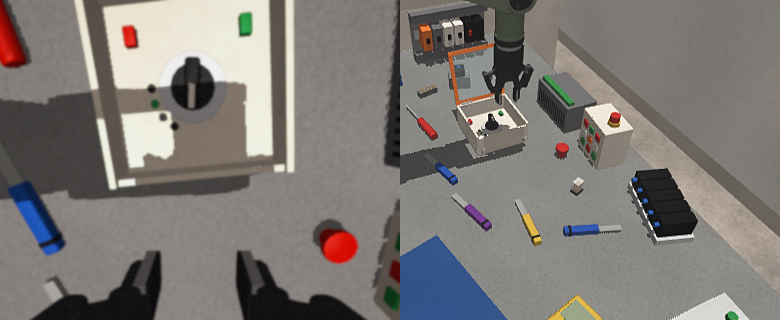

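The pry lies flat and released at about (515,-277) (side crop (528,222)), and the cover stays open. Now I'll measure the knob's angle from its white line.

Run:
```python
from h import *
np.set_printoptions(precision=2,suppress=True)
s=observe();C=cam('wrist',s);im=get_image('wrist');g=cv2.cvtColor(im,cv2.COLOR_RGB2GRAY)
x0,y0=235,45;c=g[y0:y0+80,x0:x0+75]
dark=(c<60).astype(np.uint8)
n,l,st,cen=cv2.connectedComponentsWithStats(dark);i=1+np.argmax(st[1:,4]);print(st[i])
h=cv2.convexHull(cv2.findNonZero((l==i).astype(np.uint8)))
m=np.zeros_like(c);cv2.fillConvexPoly(m,h,1);m=cv2.erode(m,np.ones((3,3)))
line=((m==1)&(c>85)).astype(np.uint8)
n,l,st,cen=cv2.connectedComponentsWithStats(line);j=1+np.argmax(st[1:,4]);print(st[j])
p=cv2.findNonZero((l==j).astype(np.uint8)).reshape(-1,2)+[x0,y0]
P=np.array([atz(C,q,64)[:2] for q in p]);u,S,v=np.linalg.svd(P-P.mean(0));print('line mean',P.mean(0),'dir',v[0],'angle',np.degrees(np.arctan(v[0][0]/v[0][1])),S, P.min(0),P.max(0))
H=np.array([atz(C,q[0]+[x0,y0],64)[:2] for q in h]);print('hull',H.min(0),H.max(0))
cv2.imwrite('pics/k.png',cv2.resize(im[30:140,200:350],None,fx=5,fy=5,interpolation=cv2.INTER_CUBIC)[:,:,::-1])
```

```text
[  16    5   42   54 1396]
[ 31  30   8  26 167]
line mean [572.98 114.7 ] dir [-0.1  -0.99] angle 5.918561078411999 [78.09 21.67] [569.7  103.62] [576.9  124.19]
hull [556.58 101.05] [592.94 143.59]
```

View pics/k.png

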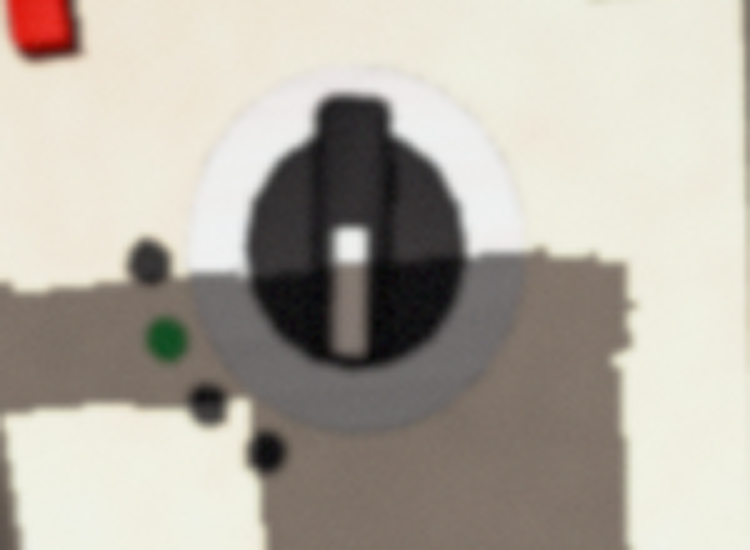

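The line shows the knob at about 5.9° clockwise in world, so about 0.09 rad. That is before the first click, as specified. Its axis is about (574,125.5). Descending and gripping.

Call:
send_rows(commands=[[40,[1,30,0],-0.5],[40,[1,40,0],0],[40,[2,39,0],0],[40,[0,0,-40],0],[40,[0,0,-40],0],[40,[0,0,0],0],[40,[0,0,0],0]])

```text
clock: 16.35
tool_pos: [574.7, 120.7, 290.8]
eef_rot: [[-0.103, -0.0, 0.995], [-0.995, -0.0, -0.103], [0.0, -1.0, -0.0]]
force: [0.6, -0.4, 0.7]
gripper_width: 39.9
```

Call:
send_rows(commands=[[40,[0,4.5,-35],0.2],[40,[0,0,-25],0],[40,[0,0,-12],0],[40,[0,0,-6],0],[40,[0,0,0],0],[5,[0,0,0],0],[5,[0,0,0],0],[5,[0,0,0],0],[5,[0,0,0],0],[5,[0,0,0],0]], grip_force=80)

```text
clock: 17.35
tool_pos: [574.0, 125.7, 214.1]
eef_rot: [[-0.099, 0.0, 0.995], [-0.995, 0.0, -0.099], [-0.0, -1.0, 0.0]]
force: [-3.4, 0.0, 6.0]
gripper_width: 12.3
```

Call:
send_rows(commands=[[5,[0,0,0],0],[5,[0,0,0],0],[5,[0,0,0],0]])

```text
clock: 17.65
tool_pos: [574.0, 125.7, 214.1]
eef_rot: [[-0.099, 0.0, 0.995], [-0.995, 0.0, -0.099], [-0.0, -1.0, 0.0]]
force: [-2.4, 1.4, 5.9]
gripper_width: 12.5
```

```bash
cat > st.py <<'E'
from h import *
np.set_printoptions(precision=3,suppress=True)
s=observe();j=np.degrees(np.arctan2(s['eef_rot'][1][2],s['eef_rot'][0][2]))
print(s['clock'],s['tool_pos'],s['force'],s['moment'],s['gripper_width'],'jaw',j,'knob est',np.radians(-j-0.6))
E
python3 st.py
```

```text
17.65 [573.955 125.708 214.131] [-2.395  1.435  5.946] [-0.028  0.53  -0.093] 12.455739386326258 jaw -5.672868478865509 knob est 0.08853825747683952
```

Gripped. Turning in stages, ending just before each crest and then at each stop, and reading the moment to count clicks.

Call:
send_rows(commands=[[5,[0,0,0],-2.5],[5,[0,0,0],-2.5],[5,[0,0,0],-2.5],[5,[0,0,0],-2.5],[5,[0,0,0],-2.5],[5,[0,0,0],-2.5],[5,[0,0,0],-1],[5,[0,0,0],0]])

```text
clock: 18.45
tool_pos: [574.1, 125.7, 214.2]
eef_rot: [[-0.37, 0.001, 0.929], [-0.929, 0.0, -0.37], [-0.0, -1.0, 0.001]]
force: [-2.2, -1.4, 6.4]
gripper_width: 12.1
```

```bash
python3 st.py
```

```text
18.45 [574.119 125.687 214.179] [-2.225 -1.371  6.449] [-0.033  0.454 -0.051] 12.111434785509282 jaw -21.68914069942687 knob est 0.36807494162133864
```

Call:
send_rows(commands=[[5,[0,0,0],-2.5],[5,[0,0,0],-2.5],[5,[0,0,0],-2.5],[5,[0,0,0],-2.5],[5,[0,0,0],-2],[5,[0,0,0],0],[5,[0,0,0],0]])

```text
clock: 19.15
tool_pos: [574.2, 125.6, 214.2]
eef_rot: [[-0.554, 0.001, 0.832], [-0.832, 0.0, -0.554], [-0.001, -1.0, 0.001]]
force: [-2.0, -0.8, 4.6]
gripper_width: 12.4
```

```bash
python3 st.py
```

```text
19.15 [574.187 125.626 214.166] [-2.041 -0.78   4.601] [-0.173  0.428 -0.037] 12.419305151472633 jaw -33.65983140744228 knob est 0.5770029082140988
```

Call:
send_rows(commands=[[5,[0,0,0],-2.5],[5,[0,0,0],-2.5],[5,[0,0,0],-2.5],[5,[0,0,0],-2],[5,[0,0,0],0],[5,[0,0,0],0]])

```text
clock: 19.75
tool_pos: [574.3, 125.5, 214.2]
eef_rot: [[-0.684, 0.001, 0.73], [-0.73, -0.0, -0.684], [-0.001, -1.0, 0.001]]
force: [-2.2, -1.2, 3.9]
gripper_width: 12.4
```

```bash
python3 st.py
```

```text
19.75 [574.291 125.535 214.161] [-2.25  -1.229  3.949] [-0.195  0.458  0.062] 12.44392359093932 jaw -43.154772395252635 knob est 0.7427208907339522
```

Call:
send_rows(commands=[[5,[0,0,0],-2.5],[5,[0,0,0],-2.5],[5,[0,0,0],-2.5],[5,[0,0,0],-2.5],[5,[0,0,0],-1],[5,[0,0,0],0],[5,[0,0,0],0]])

```text
clock: 20.45
tool_pos: [574.3, 125.5, 214.2]
eef_rot: [[-0.811, 0.001, 0.586], [-0.586, -0.0, -0.811], [-0.001, -1.0, 0.001]]
force: [-1.6, -1.6, 4.5]
gripper_width: 12.4
```

```bash
python3 st.py
```

```text
20.45 [574.337 125.452 214.18 ] [-1.577 -1.586  4.492] [-0.334  0.341 -0.034] 12.384841203926245 jaw -54.146776054912216 knob est 0.9345675459862781
```

Call:
send_rows(commands=[[5,[0,0,0],-2.5],[5,[0,0,0],-2.5],[5,[0,0,0],-2.5],[5,[0,0,0],-2],[5,[0,0,0],0],[5,[0,0,0],0]])

```text
clock: 21.05
tool_pos: [574.4, 125.4, 214.1]
eef_rot: [[-0.896, 0.001, 0.444], [-0.444, -0.001, -0.896], [-0.001, -1.0, 0.001]]
force: [-2.5, -1.3, 4.6]
gripper_width: 12.9
```

```bash
python3 st.py
```

```text
21.05 [574.388 125.375 214.136] [-2.476 -1.289  4.614] [-0.359  0.294  0.069] 12.89151058259918 jaw -63.63577436979656 knob est 1.1001818092972036
```

The moment about z rises by about 0.1 N m before the crests (0.74, 1.10) and falls back at the stops (0.58, 0.93). That means the knob is following the gripper. Last stage, over the third click to 1.30.

Call:
send_rows(commands=[[5,[0,0,0],-2.5],[5,[0,0,0],-2.5],[5,[0,0,0],-2.5],[5,[0,0,0],-2.5],[5,[0,0,0],-1.5],[5,[0,0,0],0],[5,[0,0,0],0],[5,[0,0,0],0],[5,[0,0,0],0],[5,[0,0,0],0]])

```text
clock: 22.05
tool_pos: [574.4, 125.3, 214.2]
eef_rot: [[-0.967, 0.001, 0.257], [-0.257, -0.001, -0.967], [-0.001, -1.0, 0.001]]
force: [-1.6, -2.8, 5.2]
gripper_width: 12.5
```

```bash
python3 st.py
python3 - <<'E'
from h import *
a=get_image('wrist');b=get_image('side')
cv2.imwrite('pics/l.png',np.hstack([a[:400,80:480],cv2.resize(b[90:290,200:400],(400,400),interpolation=cv2.INTER_CUBIC)])[:,:,::-1])
E
```

```text
22.05 [574.428 125.265 214.17 ] [-1.573 -2.768  5.189] [-0.459  0.316 -0.029] 12.467004137515284 jaw -75.13396416427956 knob est 1.300863079230142
```

View pics/l.png

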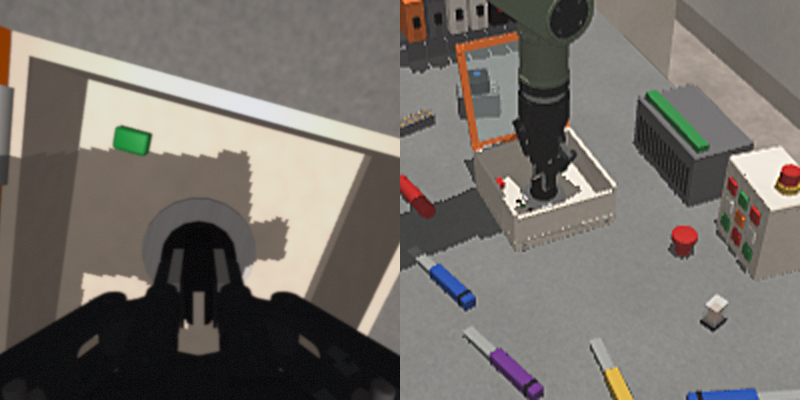

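The wrist view shows the knob bar and white line (200,310) straight between the pads. The side view shows the cover upright or beyond and the pry flat on the bench. Handing in.

```bash
python3 -c "
from workcell import *
print(job_done())"
```

```text
the job is handed in; nothing more can be done
None
```

I did all the steps and handed the job in at about 22 s on the robot's clock. The hand-in gives no verdict, so I only have my own checks to go on.

- **Cover:** I slid the blade of the yellow pry tool about 26 mm under the free edge, lifted it, and swung the cover open along its arc. From the blade tip's position I estimate about 1.87 rad. The last side view shows it still open. The fingers never touched the cover.
- **Pry tool:** I laid it back within about 7 mm of where it started and let go. It looks flat and free in the last side view.
- **Knob:** It started at about 0.09 rad. I turned it clockwise over three clicks and am still gripping it at about 1.30 rad, the third stop. That angle comes from the gripper's rotation. The last wrist view shows the knob bar straight between the pads.
- **Clicks:** The turning moment rose by about 0.1 N m before the second and third clicks and fell back afterwards, which is less than the 0.2 N m stated. My reading before the first click, taken at 0.37 rad, showed only about 0.04 N m.
- **Gripper width:** The opening read about 2 mm under the true widths on both the handle and the knob.
- **Other things on the bench:** They looked undisturbed in the views I took, but I didn't measure their positions again.

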